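# Stand a fallen connector bracket up and push it home

## Task

The connector bracket has fallen on its back in front of the test jig. Without grasping or lifting it, push its foot over so that the bracket tips up and stands on its foot, then push it along the mat, standing, until the whole front edge of the foot is flush against the jig's stop bar. Leave the other things on the bench where they are.

Things in the scene. Friction and masses are not known exactly. Their poses are not given: they have to be found in the camera images.
- bracket: Gold-plated L-shaped metal bracket, 70 mm wide, 0.25-0.5 kg, fallen on its back: the panel (105 mm long, 4 thick) lies flat on the mat, the foot (80 mm, 8 thick) sticks straight up at the jig end. Origin: middle of the heel edge, the outer corner of the L. Lying, +x is level, out of the foot's outer face, towards the jig; the foot fills x -8..0, z 0..80 mm, the panel x -105..0, z 0..4 mm
- heel (a point): middle of the heel edge (the bracket's origin). Pushing the foot's inner face near its upper end along bracket +x turns the bracket about this edge, which stays on the mat but may slip some mm. Past about 55 degrees it goes over by itself and stands on its foot: bracket +x then points down, +z level along the foot towards the jig, the panel's plain back faces away from the jig
- panel_top (a point): middle of the panel's free edge, on its back (underside when lying), bracket x -105 mm; when standing it is 105 mm above the mat. Two steel connector stubs, 9 mm across and 10 mm high, stand on the panel's inner face 78 mm from the heel, 20 mm either side of the middle
- toe_left (a point): corner of the foot's free end, on its outer face (the sole when standing), at bracket x 0, y +35, z 80 mm
- toe_right (a point): the other corner of the foot's free end, at bracket x 0, y -35, z 80 mm. The foot's front edge runs between the toe corners
- jig: Fixed jig: aluminium stop bar 180 mm long, 16 deep, 18 high; behind it a gold-plated module block 110 mm wide, 60 deep, top 95 mm high, its front 45 mm behind the bar's. Origin: on the mat, middle of the bar's front face; +x level into the bar, towards the module; y along the bar; z up. The bracket's heel starts 125-160 mm in front of the bar, within 12 degrees of square to it
- attenuator: bystander: blue finned cylinder with a steel stub, 46 mm across, 57 mm high, standing beside the lane; origin under its centre
- filter: bystander: small gold block 50 x 30 x 28 mm with a steel stub at each end, beside the lane on the other side; origin under its centre
- spare: bystander: small gold L-shaped bracket already standing, 50 x 45 mm foot, 60 mm high; origin under its foot's centre
- bottle: bystander: white plastic bottle with blue cap, 54 mm across, 130 mm high; origin under its centre
- dish: bystander: white ceramic dish 80 mm across, 25 mm high; origin under its centre
- driver: bystander: screwdriver 160 mm long lying on the mat, along its own x
Things that resemble listed ones, but are neither listed nor needed, are in the scene too. What is shaped like the bracket but orange is not meant.

How it is judged:
By the outcome, as a careful person would: the job done as asked, in the order asked, and still so for the second after the job is handed in, with the robot touching nothing.
It also fails if it takes over 43 s, if anything falls off the work surface, if the arm or the gripper's body presses on something with over 40 N, if the wrist force passes 120 N, or if a joint passes its speed limit or range.

## Robot

A 6-joint arm with a two-finger parallel gripper is mounted at the origin on the work surface. World frame = base frame: x ahead of the robot, y to its left, z up, the work surface at z = 0. Lengths are in mm, angles in rad, forces in N, time in s.
With the tool pointing down it reaches from about 400 to 825 mm from the base axis. Payload 7 kg.
Tool frame: the origin (TCP) lies at the very end of the fingers, on their centre line; the grasp point (between the pads) lies 19 mm behind it; z points along the fingers, y is the line along which they close (so a half turn about z gives the same grasp; the last joint's range is limited). The gripper opens to 88 mm and grips with 3 to 60 N. Pads are 19 mm wide; open, the fingers measure 130 mm over their backs; the gripper's body (78 mm by 193 mm) begins 47 mm behind the grasp point.
Start: joints at [1.45, 0.359, 0.012, 0, -1.224, -0.288], TCP at [268.324, 619.352, 226.561] pointing down, gripper open.
Joint ranges: [-3.07, 3.07], [-1.43, 2.12], [-1.02, 1.25], [-3.03, 1.67], [-3.05, -0], [-3.03, 3.03]. Speed limits (rad/s): [2.39, 2.39, 3.01, 3.14, 3.14, 3.14].

## Interface

Orientations are given as a unit quaternion [x, y, z, w].
In Python, from plant import bot gives the robot as it stands. Calls block until the motion is done:
- bot.move_ptp(position, orientation): joint-space move of the TCP to a pose.
- bot.line_to(position, velocity=150, ori=None): straight line of the TCP; ori=None keeps the orientation; velocity is the mean speed in mm/s.
- bot.move_joints(angles): joint-space move.
- bot.move_gripper(opening, force=None): finger opening in mm; force is the grip in N (None keeps the last); returns when the fingers have stopped.
- bot.pause(seconds).
- bot.solve_ik(position, orientation): joint angles nearest the present ones, or None.
- bot.read_state(): the state.
- bot.camera(name): name is "scene" or "top" or "wrist"; returns the picture (420x560x3 uint8, red, green, blue); there is no depth.
- bot.get_calibration(name): a dict with "fx", "fy", "cx", "cy" (pixels), "view" (4x4, takes a point from world to camera coordinates); the wrist camera has in their place "T_tool_cam" (4x4, takes a point from camera to tool coordinates, whose origin is the TCP and whose axes are the flange's). Camera axes: x right, y up, looking along -z (the intrinsics and any distortion apply to the point x, -y, -z); pixel columns grow to the right and rows downward; lengths in mm; the calibration is good to about 2 mm. A picture is of the moment at which its call begins: read the wrist's pose just before it. get_calibration takes no time and is no camera call.
A pose or a line that the arm cannot do raises bot.Unreachable and nothing moves.
- bot.close_job(): hands the job in; it is judged then, once.
The state is a dict: "t": time; "joint_pos": joint angles; "qvel": joint speeds; "tau": joint torques, N m; "tcp_pos": TCP position; "eef_rot": TCP orientation; "contact_force": force on the tool from outside, world axes, zero at the start; "moment": the same for the moment, N m; "width": finger opening in mm; "finger_force": force on a finger pad.
Only numpy, scipy, OpenCV 4.12 (cv2) and the standard library are available. Lean on these libraries where they do the work, as an engineer would, in place of code of your own. Each camera call takes 0.05 s, during which the arm holds its last target. There are 200 camera calls.

## Working session

There is one attempt and no reset: what is moved stays moved. The work goes in short steps, each a Python script; the robot and the scene stay as the last script left them, time stands still between calls to the robot, and variables do not carry over. Pictures are saved under pics/ and viewed, at most 10 in all, crops included, and the job is handed in when it is done.

```bash
mkdir -p pics && ls
python3 - <<'E'
from plant import bot
import cv2, numpy as np
for n in ("top","scene"):
    im=bot.camera(n); cv2.imwrite(f"pics/{n}0.png",cv2.cvtColor(im,cv2.COLOR_RGB2BGR))
    c=bot.get_calibration(n); print(n,{k:np.round(v,3).tolist() if not isinstance(v,str) else v for k,v in c.items()})
s=bot.read_state(); print(s)
print(bot.get_calibration("wrist"))
E
```

```text
pics
top {'fx': 418.216, 'fy': 418.216, 'cx': 276.456, 'cy': 209.102, 'view': [[-0.008, -1.0, 0.01, -112.657], [0.983, -0.006, 0.182, -592.468], [-0.182, 0.012, 0.983, -881.076], [0.0, 0.0, 0.0, 1.0]]}
scene {'fx': 413.014, 'fy': 413.014, 'cx': 285.606, 'cy': 209.487, 'view': [[0.137, 0.99, 0.016, 41.238], [-0.781, 0.099, 0.617, 419.086], [0.609, -0.097, 0.787, -1375.118], [0.0, 0.0, 0.0, 1.0]]}
{'t': 0.1, 'joint_pos': array([ 1.45008865e+00,  3.59316348e-01,  1.11786317e-02, -3.19900530e-04,
       -1.22411073e+00, -2.88121213e-01]), 'qvel': array([ 6.43762613e-04, -2.38472280e-03,  2.30830609e-03,  7.53415467e-05,
        1.18073434e-03, -2.25232117e-03]), 'tau': array([-1.47123268e-03, -5.84162378e+01,  2.93751365e+01,  7.01546699e+00,
        1.02157283e-02, -4.41871282e-05]), 'tcp_pos': array([268.1711489 , 618.97389326, 225.72588595]), 'eef_rot': array([ 9.79168691e-01, -2.03047100e-01, -8.91628038e-05,  7.36089708e-04]), 'contact_force': array([-0.04395408, -0.95383815, -0.26353112]), 'moment': array([ 0.03425304,  0.02577401, -0.02780364]), 'finger_force': 0.0, 'width': 87.44470660473559}
{'fx': 353.42258697160446, 'fy': 353.42258697160446, 'cx': 276.1319604078615, 'cy': 202.75403503396626, 'T_tool_cam': array([[-3.66650953e-04,  9.55260454e-01,  2.95765670e-01,
         8.12068212e+01],
       [ 9.99999902e-01,  2.76405091e-04,  3.46937034e-04,
         1.02636457e+00],
       [ 2.49664092e-04,  2.95765768e-01, -9.55260461e-01,
        -1.57454231e+02],
       [ 0.00000000e+00,  0.00000000e+00,  0.00000000e+00,
         1.00000000e+00]])}
```

View pics/top0.png

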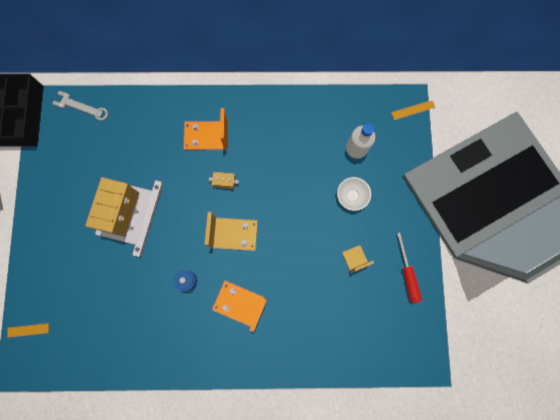

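View pics/scene0.png

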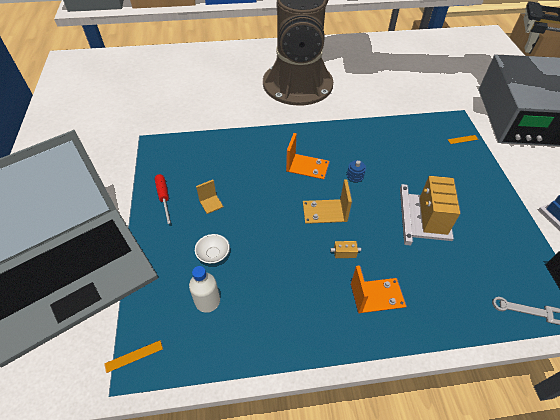

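The top view shows the gold bracket with its panel at about (207–257, 215–250). Its foot is upright at column 209, facing the jig on the left (+y). The bar runs from about (158,182) to (137,254), the filter is at (224,180) and the attenuator at (185,281). The scene view shows the same layout, with the bracket at about (305–350, 180–222).

```bash
cat > h.py <<'E'
from plant import bot
import cv2, numpy as np
from scipy.spatial.transform import Rotation as R
def cam(name):
    c=bot.get_calibration(name); K=(c["fx"],c["fy"],c["cx"],c["cy"])
    if name=="wrist":
        s=bot.read_state(); T=np.eye(4); T[:3,:3]=R.from_quat(s["eef_rot"]).as_matrix(); T[:3,3]=s["tcp_pos"]
        V=np.linalg.inv(T@c["T_tool_cam"])
    else: V=np.array(c["view"])
    return K,V
def ray(KV,u,v,z):
    (fx,fy,cx,cy),V=KV; d=V[:3,:3].T@np.array([(u-cx)/fx,-(v-cy)/fy,-1]); o=-V[:3,:3].T@V[:3,3]
    return o+d*(z-o[2])/d[2]
def proj(KV,p):
    (fx,fy,cx,cy),V=KV; q=V[:3,:3]@np.asarray(p)+V[:3,3]
    return np.array([cx-fx*q[0]/q[2],cy+fy*q[1]/q[2]])
def snap(name,fn):
    KV=cam(name); im=bot.camera(name); cv2.imwrite(f"pics/{fn}.png",cv2.cvtColor(im,cv2.COLOR_RGB2BGR)); return KV,im
E
python3 - <<'E'
from h import *
KV=cam("top"); im=cv2.imread("pics/top0.png")
print(bot.get_calibration("top").keys())
hsv=cv2.cvtColor(im,cv2.COLOR_BGR2HSV)
def comp(m,x0,x1,y0,y1):
    M=np.zeros_like(m); M[y0:y1,x0:x1]=m[y0:y1,x0:x1]
    return max(cv2.findContours(M,cv2.RETR_EXTERNAL,cv2.CHAIN_APPROX_NONE)[0],key=cv2.contourArea)
print(hsv[232,230],hsv[300,240],hsv[232,209],hsv[215,150])
c=comp(cv2.inRange(hsv,(12,80,60),(32,255,255)),198,270,205,260)
print(cv2.boundingRect(c), cv2.approxPolyDP(c,2,True)[:,0].tolist())
c=comp(cv2.inRange(hsv,(0,0,110),(179,60,255)),125,170,170,265)
print(cv2.boundingRect(c), cv2.approxPolyDP(c,2,True)[:,0].tolist())
a=cv2.resize(im[170:300,90:290],(800,520),interpolation=cv2.INTER_CUBIC); cv2.imwrite("pics/crop0.png",a)
E
```

```text
dict_keys(['fx', 'fy', 'cx', 'cy', 'view'])
[ 21 148 208] [ 16 198 232] [ 20 153 178] [174   6 201]
(205, 212, 52, 38) [[208, 212], [205, 244], [212, 247], [254, 249], [256, 221], [220, 219]]
(125, 180, 38, 77) [[157, 180], [151, 190], [131, 185], [139, 194], [125, 242], [135, 245], [133, 255], [140, 254], [162, 183]]
```

View pics/crop0.png

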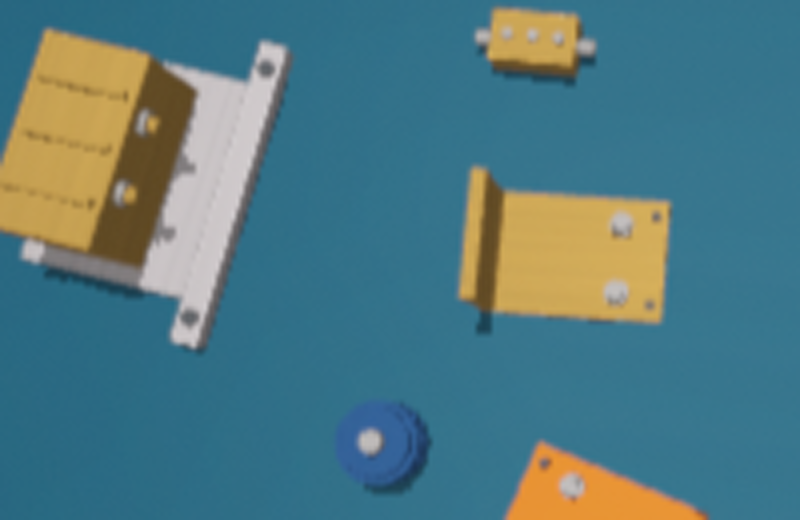

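The crop shows these features, in crop pixels:
- **Bar's top front edge:** about (284,50) to (201,346)
- **Foot top, outer edge:** (473,167) to (459,298)
- **Foot top, inner edge:** (489,170) to (475,300)
- **Panel's free edge:** (670,202) to (661,323)

Next I'll cast rays from these points and check the sizes.

Run:
```python
from h import *
KV=cam("top")
def P(x,y,z): return ray(KV,90+(x+.5)/4-.5,170+(y+.5)/4-.5,z)[:2]
pts=dict(barA=(285,46,18),barB=(202,348,18),footOA=(472,166,80),footOB=(459,298,80),footIA=(489,170,80),footIB=(475,300,80),panA=(670,202,4),panB=(661,323,4),att=(370,441,57+5),filt=(533,42,28),cornA=(540,442,4))
W={k:P(*v) for k,v in pts.items()}
for k,v in W.items(): print(k,v.round(1))
d=lambda a,b: np.linalg.norm(W[a]-W[b]).round(1)
print("bar",d("barA","barB"),"footW",d("footOA","footOB"),"thick",d("footOA","footIA"),"panW",d("panA","panB"))
fo=(W["footOA"]+W["footOB"])/2; pa=(W["panA"]+W["panB"])/2
print("heel->top",np.linalg.norm(fo-pa), "dir",np.degrees(np.arctan2(*(fo-pa)[::-1])))
b=W["barA"]-W["barB"]; n=np.array([-b[1],b[0]])/np.linalg.norm(b); print("jig dir",np.degrees(np.arctan2(n[1],n[0])))
print("heel to bar", n@(W["barA"]-fo))
for yaw in (0,180):
  u=(fo-pa)/np.linalg.norm(fo-pa); s=1 if yaw==0 else -1
  X=np.array([s*u[0],s*u[1],0]); Z=np.array([0,0,-1.]); q=R.from_matrix(np.c_[X,np.cross(Z,X),Z]).as_quat()
  for off,z in ((-50,260),(-50,72),(-30,38)):
    j=bot.solve_ik([*(fo+off*u),z],q); print(yaw,off,z,j if j is None else np.round(j,2))
```

```text
barA [667.1 153.9]
barB [490.6 193.5]
footOA [583.5  33. ]
footOB [511.7  38.4]
footIA [581.2  23.7]
footIB [510.6  29.8]
panA [575.1 -71.8]
panB [504.1 -66.6]
att [436.9  87.2]
filt [666.1   7.2]
cornA [436.6   2.4]
bar 180.9 footW 72.0 thick 9.5 panW 71.2
heel->top 105.20616642585551 dir 85.6255445527384
jig dir 77.36710689285219
heel to bar 141.51357352274474
0 -50 260 [ 0.33  0.12 -0.23  0.   -1.22  2.73]
0 -50 72 [ 0.33  0.3  -0.47  0.   -0.8   2.73]
0 -30 38 [ 0.37  0.35 -0.5   0.   -0.72  2.7 ]
180 -50 260 [ 0.33  0.12 -0.23  0.   -1.22 -0.41]
180 -50 72 [ 0.33  0.3  -0.47  0.   -0.8  -0.41]
180 -30 38 [ 0.37  0.35 -0.5   0.   -0.72 -0.45]
```

The sizes agree with those given: bar 181, foot 72 wide, panel 105 long, heel 141.5 mm from the bar, 8.3° off square. Moving on to the tip.

```bash
cat >> h.py <<'E'
heel=np.array([547.6,35.7]); 
def u(deg): a=np.radians(deg); return np.array([np.cos(a),np.sin(a)])
def ori(deg,tilt=0):   # tool x level along deg, tips tilted forward by tilt
    a=np.radians(deg); X=np.array([np.cos(a),np.sin(a),0]); Y=np.array([X[1],-X[0],0]); t=np.radians(tilt)
    Xt=np.cos(t)*X+np.sin(t)*np.array([0,0,1]); return R.from_matrix(np.c_[Xt,Y,np.cross(Xt,Y)]).as_quat()
E
python3 - <<'E'
from h import *
A=85.6; q=ori(A); d=u(A)
P=lambda x,z: [*(heel+x*d),z]
bot.move_gripper(20)
bot.move_ptp(P(-50,200),q)
bot.line_to(P(-48,72),150)
print(bot.read_state()["t"],bot.read_state()["width"])
for th in (0,15,30,45):
    t=np.radians(th); s=72
    bot.line_to(P(s*np.sin(t)-8*np.cos(t)-9.5,s*np.cos(t)+8*np.sin(t)),50)
    print(th,bot.read_state()["contact_force"].round(1),bot.read_state()["tcp_pos"].round(1))
_,a=snap("scene","s1"); _,b=snap("wrist","w1")
cv2.imwrite("pics/v1.png",cv2.cvtColor(np.hstack([cv2.resize(a[130:300,260:480],(400,309)),cv2.resize(b,(400,309))]),cv2.COLOR_RGB2BGR))
print(bot.read_state()["t"])
E
```

```text
4.85 19.9546683662929
0 [ 0.3 -1.1  0.4] [546.3  18.3  72. ]
15 [-0.3 -0.6  0.6] [547.7  37.4  71.6]
30 [ 0.6 -0.8  0.3] [549.1  55.5  66.2]
45 [-0.8 -0.2  0. ] [550.2  71.6  56.3]
7.2833
```

View pics/v1.png

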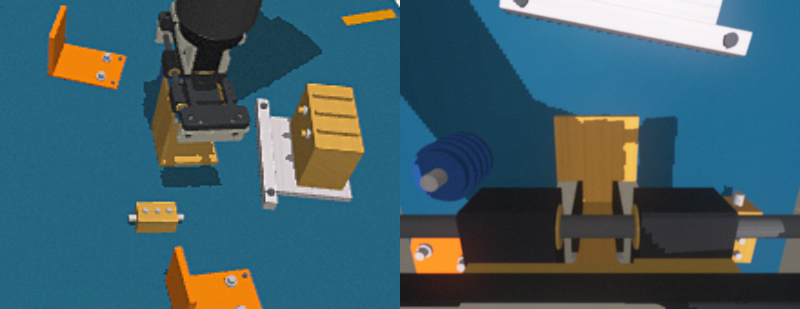

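The wrist view shows the foot leaning forward ahead of the fingers, at about (595,150), with the panel risen behind at the bottom. The scene view also shows the bracket partly tipped. I'll continue the arc.

Run:
```python
from h import *
A=85.6; d=u(A); P=lambda x,z: [*(heel+x*d),z]
for th in (53,60):
    t=np.radians(th); s=72
    bot.line_to(P(s*np.sin(t)-8*np.cos(t)-9.5,s*np.cos(t)+8*np.sin(t)),40)
    print(th,bot.read_state()["contact_force"].round(1))
bot.pause(.4)
KV,b=snap("wrist","w2"); print(bot.read_state()["contact_force"].round(1))
bot.line_to(P(50,150),150); bot.line_to(P(-45,200),250)
KV,c=snap("wrist","w3"); KT,a=snap("top","t3")
cv2.imwrite("pics/v2.png",cv2.cvtColor(np.hstack([cv2.resize(b,(400,300)),cv2.resize(c,(400,300))]),cv2.COLOR_RGB2BGR))
print(bot.read_state()["t"])
np.save("KV3.npy",KV[1])
```

```text
53 [-0.4  0.3 -0.2]
60 [ 0.1  0.8 -0.7]
[-0.8  0.   1.1]
10.0583
```

View pics/v2.png

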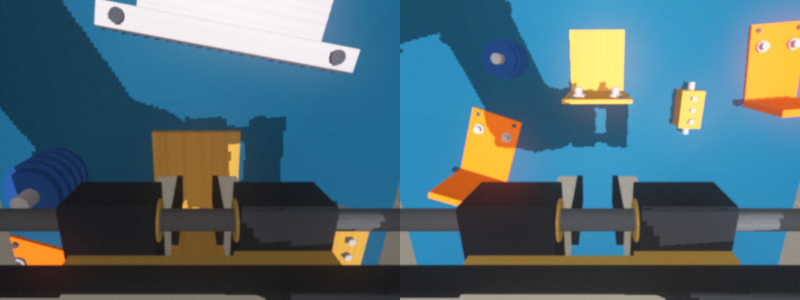

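The bracket now stands on its foot. In the right-hand wrist view the toe edge is at about (569–624, 29) and the panel's top edge at about (562–633, 100). I'll measure its pose from the wrist and top images.

Run:
```python
from h import *
K,_=cam("wrist"); KV=(K,np.load("KV3.npy"))
im=cv2.imread("pics/w3.png"); hsv=cv2.cvtColor(im,cv2.COLOR_BGR2HSV)
m=cv2.inRange(hsv,(18,60,60),(34,255,255)); M=np.zeros_like(m); M[20:170,210:340]=m[20:170,210:340]
c=max(cv2.findContours(M,cv2.RETR_EXTERNAL,cv2.CHAIN_APPROX_NONE)[0],key=cv2.contourArea)
print(cv2.approxPolyDP(c,2.5,True)[:,0].tolist())
p=c[:,0]
def fit(cols,top,z):
    ys=[(x,p[p[:,0]==x][:,1].min()-.5 if top else p[p[:,0]==x][:,1].max()+.5) for x in cols]
    a,b=np.polyfit(*zip(*ys),1); return lambda x: ray(KV,x,a*x+b,z)[:2]
x0,x1=p[:,0].min(),p[:,0].max(); r=p[p[:,1]<p[:,1].min()+6][:,0]; t0,t1=r.min(),r.max()
f=fit(range(t0+4,t1-3),True,8); a,b=f(t0-.5),f(t1+.5)
g=fit(range(x0+4,x1-3),False,105); e,h_=g(x0-.5),g(x1+.5)
ang=lambda v: np.degrees(np.arctan2(v[1],v[0]))+90
print("toe",a,b,np.linalg.norm(a-b),ang(b-a)); print("back top",e,h_,np.linalg.norm(e-h_),ang(h_-e))
print("depth",np.linalg.norm((a+b-e-h_)/2)); 
n=u(77.4); print("toe to bar",n@(np.array([667.1,153.9])-a),n@(np.array([667.1,153.9])-b))
# bar re-measure from w2? front-top edge
```

```text
[[313, 42], [237, 43], [240, 116], [259, 126], [275, 126], [282, 115], [286, 115], [287, 121], [293, 125], [298, 121], [305, 121], [309, 127], [312, 125]]
toe [518.00792757 116.4791093 ] [588.40638022 110.97724883] 70.6131192131853 85.53123813702227
back top [521.36775994  52.38467276] [575.44634695  46.6927162 ] 54.37731092146963 83.99154551948229
depth 64.36871053196228
toe to bar 69.04310242476011 59.05551363339242
```

The toe edge is 70.6 mm wide at 85.5°, so the heel is at about (546.9, 34.0) and hardly slipped. Next I'll push from behind, turning it square to the bar and stopping about 12 mm short to check.

Run:
```python
from h import *
hl=np.array([553.2,113.7])-80*u(85.5)
d=u(85.5); n=u(77.4); T=15; z=38
bot.line_to([*(hl-48*d),110],200,ori(85.5,T))
bot.line_to([*(hl-42*d),z],150)
bot.line_to([*(hl-11*d),z],100)
p=hl-9.2*d
for k,a in enumerate((83.5,81.5,79.4,77.4)):
    p=p+8*u(a); bot.line_to([*p,z],40,ori(a,T))
print(bot.read_state()["contact_force"].round(1))
rem=n@(np.array([667.1,153.9])-p)-89.2; print("remaining",rem)
p=p+(rem-12)*n; bot.line_to([*p,z],40); print(bot.read_state()["contact_force"].round(1))
KV,b=snap("wrist","w4"); np.save("KV4.npy",KV[1]); print(bot.read_state()["t"],p,bot.read_state()["tcp_pos"])
snap("top","t4"); snap("scene","s4")
```

```text
Traceback (most recent call last):
plant.Unreachable: the arm cannot follow that straight line within its joint ranges
```

Run:
```python
from h import *
hl=np.array([553.2,113.7])-80*u(85.5)
print(bot.read_state()["joint_pos"].round(2))
def ori2(a,t): return (R.from_quat(ori(a,t))*R.from_euler("z",180,degrees=True)).as_quat()
for nm,o in (("fwd",ori),("flip",ori2)):
  for t in (0,5,10,15):
    for a,off,z in ((85.5,-48,110),(85.5,-11,38),(77.4,60,38)):
      j=bot.solve_ik([*(hl+off*u(a)),z],o(a,t)); print(nm,t,a,off,None if j is None else np.round(j,2))
```

```text
[ 0.34  0.17 -0.32 -0.   -1.09  2.72]
fwd 0 85.5 -48 [ 0.34  0.25 -0.43  0.   -0.89  2.73]
fwd 0 85.5 -11 [ 0.4   0.35 -0.5   0.   -0.72  2.66]
fwd 0 77.4 60 [ 0.51  0.38 -0.45  0.   -0.74  2.41]
fwd 5 85.5 -48 [ 0.27  0.25 -0.39 -0.1  -0.9   2.85]
fwd 5 85.5 -11 [ 0.34  0.35 -0.46 -0.12 -0.73  2.81]
fwd 5 77.4 60 [ 0.46  0.36 -0.44 -0.1  -0.72  2.54]
fwd 10 85.5 -48 [ 0.21  0.26 -0.35 -0.21 -0.92  2.98]
fwd 10 85.5 -11 [ 0.27  0.35 -0.41 -0.24 -0.76  2.96]
fwd 10 77.4 60 [ 0.4   0.36 -0.41 -0.22 -0.71  2.68]
fwd 15 85.5 -48 None
fwd 15 85.5 -11 None
fwd 15 77.4 60 [ 0.34  0.35 -0.39 -0.34 -0.72  2.83]
flip 0 85.5 -48 [ 0.34  0.25 -0.43  0.   -0.89 -0.41]
flip 0 85.5 -11 [ 0.4   0.35 -0.5   0.   -0.72 -0.48]
flip 0 77.4 60 [ 0.51  0.38 -0.45  0.   -0.74 -0.73]
flip 5 85.5 -48 [ 0.27  0.25 -0.39 -0.1  -0.9  -0.29]
flip 5 85.5 -11 [ 0.34  0.35 -0.46 -0.12 -0.73 -0.33]
flip 5 77.4 60 [ 0.46  0.36 -0.44 -0.1  -0.72 -0.6 ]
flip 10 85.5 -48 [ 0.21  0.26 -0.35 -0.21 -0.92 -0.16]
flip 10 85.5 -11 [ 0.27  0.35 -0.41 -0.24 -0.76 -0.18]
flip 10 77.4 60 [ 0.4   0.36 -0.41 -0.22 -0.71 -0.46]
flip 15 85.5 -48 [ 0.13  0.27 -0.31 -0.31 -0.96 -0.04]
flip 15 85.5 -11 [ 0.2   0.36 -0.37 -0.35 -0.8  -0.04]
flip 15 77.4 60 [ 0.34  0.35 -0.39 -0.34 -0.72 -0.31]
```

A tilt of 8° is within range, so I'll use that at z 40, where the gripper body stays about 111 mm up and clears the panel.

Run:
```python
from h import *
hl=np.array([553.2,113.7])-80*u(85.5)
d=u(85.5); n=u(77.4); T=8; z=40
bot.line_to([*(hl-48*d),120],200,ori(85.5,T))
bot.line_to([*(hl-48*d),z],150)
bot.line_to([*(hl-11*d),z],100)
p=hl-9.4*d
for k,a in enumerate((83.5,81.5,79.4,77.4)):
    p=p+8*u(a); bot.line_to([*p,z],40,ori(a,T))
print(bot.read_state()["contact_force"].round(1))
rem=n@(np.array([667.1,153.9])-p)-89.4; print("remaining",rem)
p=p+(rem-12)*n; bot.line_to([*p,z],40); print(bot.read_state()["contact_force"].round(1))
KV,b=snap("wrist","w4"); np.save("KV4.npy",KV[1]); print(bot.read_state()["t"],p,bot.read_state()["tcp_pos"])
snap("top","t4"); snap("scene","s4")
```

```text
[ 0.6 -0.2 -0.2]
remaining 31.257127592198117
[ 0.3 -0.1  1.2]
13.9333 [555.69142681  74.90046261] [555.82063905  75.21376492  40.02444406]
```

View pics/w4.png

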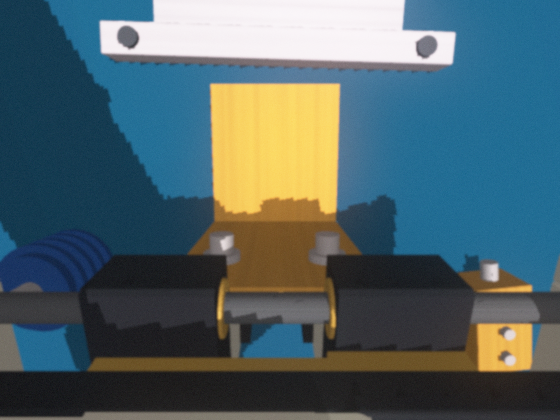

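The bracket stands square to the fingers, with its toe edge at row 84 (columns 211–339). The bar's top front edge slopes from about (103,55) to (452,66), so the bar is about 2° off. I'll measure both edges.

Run:
```python
from h import *
K,_=cam("wrist"); KV=(K,np.load("KV4.npy"))
im=cv2.imread("pics/w4.png"); hsv=cv2.cvtColor(im,cv2.COLOR_BGR2HSV); g=im.astype(int).sum(2)
gold=cv2.inRange(hsv,(15,120,120),(34,255,255))
toe=[(x,50+np.argmax(gold[50:120,x]>0)-.5) for x in range(216,335)]
col=range(140,412); col=[x for x in col if not 410<x]
top=[];bot_=[]
for x in col:
    c=g[20:84,x].astype(int); w=np.where((c>560))[0]; top.append((x,20+w.max()+.5))
    dk=[r for r in range(20+w.max()+1,84) if hsv[r,x,1]<90]; bot_.append((x,(max(dk) if dk else np.nan)+.5))
def fit(p,z,xa,xb):
    p=np.array(p); p=p[~np.isnan(p[:,1])]
    a,b=np.polyfit(p[:,0],p[:,1],1); r=p[:,1]-a*p[:,0]-b; k=abs(r)<1.5; a,b=np.polyfit(p[k,0],p[k,1],1)
    A,B=ray(KV,xa,a*xa+b,z)[:2],ray(KV,xb,a*xb+b,z)[:2]; v=B-A; print(a,b,k.mean(),A.round(1),B.round(1),"len",np.linalg.norm(v).round(1),"normal",(np.degrees(np.arctan2(v[1],v[0]))+90).round(2)); return A,B
t=fit(toe,8,210.5,339.5); b1=fit(top,18,103,453); b2=fit(bot_,0,113,449)
for b in (b1,b2):
    v=(b[1]-b[0])/np.linalg.norm(b[1]-b[0]); n=np.array([-v[1],v[0]]); print("gap",n@(b[0]-t[0]),n@(b[0]-t[1]))
```

```text
0.0035892323030907525 82.77346531833075 1.0 [541.4 170.3] [609.4 154.8] len 69.8 normal 77.21
0.03218471890601254 49.564331452138056 1.0 [493.2 194.6] [665.7 150.5] len 178.0 normal 75.66Traceback (most recent call last):
  File "<stdin>", line 15, in <module>
  File "<stdin>", line 13, in fit
    raise TypeError("expected non-empty vector for x")
TypeError: expected non-empty vector for x
```

The bar's normal is at 75.66° and the toe's at 77.2°, with a mean gap of about 10.7 mm. I'll turn to 75.7° and push until contact force appears.

Run:
```python
from h import *
n=u(75.7); q=ori(75.7,8); p=np.array([555.69,74.90])
p=p+6*u(76.4); bot.line_to([*p,40],30,q)
f0=bot.read_state()["contact_force"][:2]
for k in range(10):
    p=p+n*(2 if k<1 else 1); bot.line_to([*p,40],15)
    bot.pause(.1); s=bot.read_state(); f=n@s["contact_force"][:2]; print(8+k,round(f,1),s["contact_force"].round(1),(n@(s["tcp_pos"][:2]-p)).round(2))
    if f<-9: break
KV,b=snap("wrist","w5"); np.save("KV5.npy",KV[1]); np.save("p.npy",p); print(bot.read_state()["t"])
c=cv2.resize(b[20:260,60:480],(800,457),interpolation=cv2.INTER_CUBIC); cv2.imwrite("pics/v5.png",cv2.cvtColor(c,cv2.COLOR_RGB2BGR))
```

```text
8 -0.9 [-0.4 -0.8  0.7] -0.01
9 -1.6 [-0.3 -1.6  0.5] 0.02
10 -1.1 [-0.8 -0.9 -1.1] 0.09
11 -0.6 [ 0.4 -0.7 -0.8] 0.07
12 -4.3 [-1.6 -4.1 -0. ] -0.35
13 -8.6 [-1.  -8.6  2.7] -1.2
14 -13.2 [ -1.1 -13.3   4.5] -2.06
16.9167
```

View pics/v5.png

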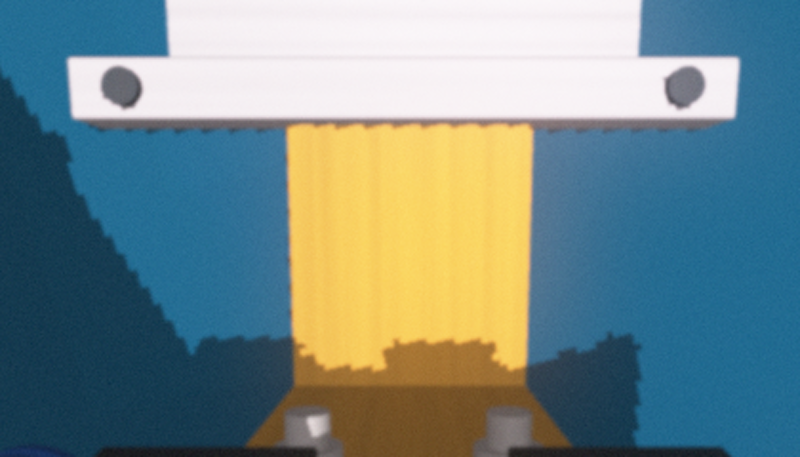

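The toe edge (row 124, columns 287–533) now meets the bar's front, parallel along its whole width, with 13 N of contact. I'll back off, rise, and take a last look.

Run:
```python
from h import *
n=u(75.7); p=np.load("p.npy")
bot.line_to([*(p-5*n),40],20); bot.line_to([*(p-45*n),40],100); bot.line_to([*(p-45*n),150],200); bot.line_to([*(p-45*n),220],200,ori(75.7,0))
_,b=snap("wrist","w6"); _,a=snap("top","t6"); print(bot.read_state()["t"])
cv2.imwrite("pics/v6.png",cv2.cvtColor(np.hstack([cv2.resize(b[:200,140:407],(400,300)),cv2.resize(a[80:320,80:400],(400,300))]),cv2.COLOR_RGB2BGR))
```

```text
19.1667
```

View pics/v6.png

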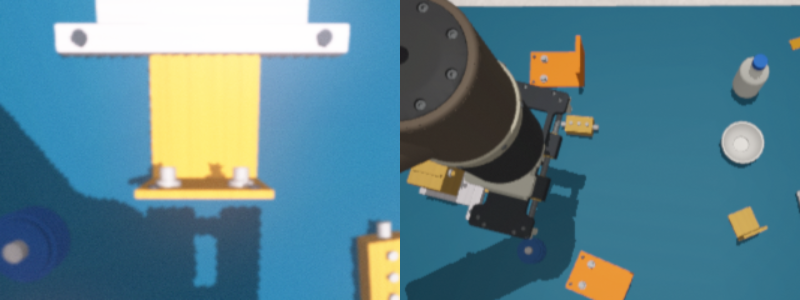

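The wrist view shows the bracket standing, with its toe edge (row 55, columns 150–260) against the bar along its full width. The bystanders in view look where they were and the arm is clear, so I'm handing in.

```bash
python3 -c "
from plant import bot
print(bot.close_job())"
```

```text
the job is handed in; nothing more can be done
None
```

The bracket was tipped up onto its foot and pushed, standing, until its front edge was flush against the jig's stop bar; the bystanders I could see looked unmoved, and I handed the job in at about 19 s of the 43 s allowed (no verdict was returned).

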